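# Change the tray that stands out of the drying rack

## Robot

A 6-joint arm with a two-finger parallel gripper is mounted at the origin on the work surface. World frame = base frame: x ahead of the robot, y to its left, z up, the work surface at z = 0. Lengths are in m, angles in degrees, forces in N, time in s.
With the tool pointing down it reaches from about 0.325 to 0.85 m from the base axis. Payload 15.5 kg.
Tool frame: the origin (TCP) lies midway between the tips of the shut fingers; the grasp point (between the pads) lies 19 mm behind it; y points along the fingers, x is the direction in which the jaws open and shut, and the axes are right-handed (so a half turn about y gives the same grasp; the last joint's range is limited). The gripper opens to 91 mm and grips with 3 to 60 N. Pads are 32 mm wide; open, the fingers measure 118 mm over their backs; the gripper's body (76 mm by 178 mm) begins 60 mm behind the grasp point.
Start: joints at [70.961, 28.281, 77.091, -0, 74.628, -5.472], TCP at [0.147, 0.608, 0.214] pointing down, gripper open.
Joint ranges: [-166.48, 166.48], [-47.26, 123.95], [12.59, 153.08], [-70.14, 250.14], [6.76, 159.57], [-176.63, 176.63]. Speed limits (degrees/s): [108.29, 108.29, 147.25, 172.46, 172.46, 172.46].

## Interface

Orientations are given as a 3x3 rotation matrix whose columns are the frame's x, y, z axes.
In Python, from bench import ctrl gives the robot as it stands. The module is installed in compiled form; this text tells all that it offers. Calls block until the motion is done:
- ctrl.goto(position, orientation): joint-space move of the TCP to a pose.
- ctrl.move_l(position, vel=0.15, ori=None, contact_N=None): straight line of the TCP; ori=None keeps the orientation; vel is the mean speed in m/s. With contact_N (N) it stops when the force on the tool has changed by that much, and returns True; else False.
- ctrl.movej(angles): joint-space move.
- ctrl.command_gripper(opening): opening from 0.0 (shut) to 1.0 (fully open); the grip force is fixed at half the most; returns when the fingers have stopped.
- ctrl.sleep(seconds).
- ctrl.ik(position, orientation): joint angles nearest the present ones, or None.
- ctrl.read_camera(name): name is "scene" or "top" or "wrist"; returns the picture (480x640x3 uint8, blue, green, red); there is no depth.
- ctrl.camera_params(name): a dict with "fx", "fy", "cx", "cy" (pixels), "pose" (4x4, takes a point from camera to world coordinates); the wrist camera has in their place "T_tool_cam" (4x4, takes a point from camera to tool coordinates, whose origin is the TCP and whose axes are the tool frame's). Camera axes: x right, y up, looking along -z (the intrinsics and any distortion apply to the point x, -y, -z); pixel columns grow to the right and rows downward; lengths in m; the calibration is good to about 2 mm. A picture is of the moment at which its call begins: read the wrist's pose just before it. camera_params takes no time and is no camera call.
A pose or a line that the arm cannot do raises ctrl.MotionError and nothing moves.
- ctrl.sign_off(): hands the job in, once; it reports no verdict.
Readings, each from a call of its own:
- ctrl.current_t(): time.
- ctrl.current_q(): joint angles.
- ctrl.current_dq(): joint speeds.
- ctrl.current_effort(): joint torques, N m.
- ctrl.current_tool_pos(): TCP position.
- ctrl.current_eef_rot(): TCP orientation.
- ctrl.current_contact_force(): force on the tool from outside, world axes, zero at the start.
- ctrl.current_wrist_torque(): the same for the moment, N m.
- ctrl.current_grip_width(): opening from 0.0 (shut) to 1.0 (fully open).
Only numpy, scipy, OpenCV 4.12 (cv2) and the standard library are available. Lean on these libraries where they do the work, as an engineer would, in place of code of your own. Each camera call takes 0.05 s, during which the arm holds its last target.

## Task

Only one tray of the low drying rack may be out at a time: first push the tray with the two cups, which was left out, fully home, then hook a fingertip behind the front lip of the tray that carries the ribbed vase and draw it all the way out to its stop. Do it with the fingertips only: do not pinch a lip, and do not touch, lift or topple any of the ware or the other things on the bench. Leave the bowl's tray as it is, and finish with the hand clear.

Things in the scene. Friction and masses are not known exactly. Their poses are not given: they have to be found in the camera images.
- vase_tray (a joint): sliding wooden tray that carries the single ribbed vase. Value in m: 0 = fully home in the rack (stop), 0.110 = drawn fully out to its end stop, sliding along the tray's own -x (towards the robot's side of the rack). Starts home or up to 12 mm out. It slides stiffly (about 2 N), stays where it is left and cannot be lifted out. Tray 240 mm long, 136 mm wide; its floor is at z = 0.026 (24 mm below the lip's top edge), side rims only 8 mm high
- vase_lip (a point): middle of the top edge of the raised front lip of the tray that carries the vase, at z = 0.050; it moves with the tray. Axes: x points horizontally into the rack (drawing out is -x), y along the lip, z up. The lip is an upright strip 136 mm long, 12 mm thick (6 mm to each side of this point in x) and 24 mm high above the tray floor. Behind it the tray floor is bare for at least 55 mm and nothing overhangs it
- cup_tray (a joint): sliding wooden tray that carries the two cups. Value in m: 0 = fully home in the rack (stop), 0.110 = drawn fully out to its end stop, sliding along the tray's own -x (towards the robot's side of the rack). Starts left out by 45 to 80 mm. It slides stiffly (about 2 N), stays where it is left and cannot be lifted out. Tray 240 mm long, 136 mm wide; its floor is at z = 0.026 (24 mm below the lip's top edge), side rims only 8 mm high
- cup_lip (a point): middle of the top edge of the raised front lip of the tray that carries the cups, at z = 0.050; it moves with the tray. Axes: x points horizontally into the rack (drawing out is -x), y along the lip, z up. The lip is an upright strip 136 mm long, 12 mm thick (6 mm to each side of this point in x) and 24 mm high above the tray floor. Behind it the tray floor is bare for at least 55 mm and nothing overhangs it
- bowl_tray (a joint): sliding wooden tray that carries the single bowl. Value in m: 0 = fully home in the rack (stop), 0.110 = drawn fully out to its end stop, sliding along the tray's own -x (towards the robot's side of the rack). Starts home or up to 6 mm out and is not part of the job. It slides stiffly (about 2 N), stays where it is left and cannot be lifted out. Tray 240 mm long, 136 mm wide; its floor is at z = 0.026 (24 mm below the lip's top edge), side rims only 8 mm high
- bowl_lip (a point): middle of the top edge of the raised front lip of the tray that carries the bowl, at z = 0.050; it moves with the tray. Axes: x points horizontally into the rack (drawing out is -x), y along the lip, z up. The lip is an upright strip 136 mm long, 12 mm thick (6 mm to each side of this point in x) and 24 mm high above the tray floor. Behind it the tray floor is bare for at least 55 mm and nothing overhangs it
- rack: low wooden drying rack fixed on the bench: base board with three equal tray bays side by side, 175 mm apart, which open towards the robot; back rail 50 mm high, dark runners between the bays 46 mm high that start 60 mm behind the lip of a tray that is home. Origin on the bench under the middle bay's tray centre; x points to the back of the rack. The trays change bays from start to start
- vase: white ceramic vase with upright ribs, 105 mm high, 84 mm across, foot 54 mm across, about 0.3 kg, standing loose on its tray 115 to 150 mm behind the lip. Origin at the centre of its foot, z up its axis
- cup_a: plain white ceramic cup, 60 mm high, 56 mm across, standing loose on its tray, at least 100 mm behind the lip. Origin at the centre of its foot
- cup_b: second cup, the same, beside the first
- bowl: white ceramic bowl, 45 mm high, 104 mm across, standing loose on its tray. Origin at the centre of its foot
- cone: bystander: white plaster cone, 130 mm high, 68 mm across its foot, left of the rack. Origin under its centre
- bottle: bystander: clear bottle, 160 mm high, 60 mm across, right of the rack. Origin under its centre
- mould: bystander: plaster disc, 50 mm high, 100 mm across, right of the rack. Origin under its centre
- spatula: bystander: spatula lying on the bench in front, to the right. Origin under its middle
- jar: bystander: glass jar with steel lid, 90 mm high, 70 mm across, left of the rack. Origin under its centre
There are look-alikes about, which are no part of the job. What is shaped like the cup_a but turquoise is not meant. Leave any brown look-alike of the vase alone.

How it is judged:
By the outcome, as a careful person would: the job done as asked, in the order asked, and still so for the second after the job is handed in, with the robot touching nothing.
It also fails if it takes over 48 s, if anything falls off the work surface, if the arm or the gripper's body presses on something with over 40 N, if the wrist force passes 120 N, or if a joint passes its speed limit or range.

## Working session

There is one attempt and no reset: what is moved stays moved. The work goes in short steps, each a Python script; the robot and the scene stay as the last script left them, time stands still between calls to the robot, and variables do not carry over. Pictures are saved under pics/ and viewed, and the job is handed in when it is done.

```bash
mkdir -p pics; python3 - <<'E'
from bench import ctrl
import cv2
for n in("scene","top"):
    cv2.imwrite(f"pics/{n}0.png",ctrl.read_camera(n)); print(n,ctrl.camera_params(n))
print(ctrl.camera_params("wrist"),ctrl.current_eef_rot(),ctrl.current_t())
E
```

```text
scene {'fx': 541.3456351813959, 'fy': 541.3456351813959, 'cx': 320.91523712512475, 'cy': 236.05254222148665, 'pose': array([[ 0.74349748, -0.56691054,  0.35471669,  0.96949085],
       [ 0.66859852,  0.61929239, -0.41164664, -0.48811596],
       [ 0.01369348,  0.54322129,  0.83947788,  1.07337486],
       [ 0.        ,  0.        ,  0.        ,  1.        ]])}
top {'fx': 578.2016213620489, 'fy': 578.2016213620489, 'cx': 324.05753045077824, 'cy': 239.58174518817407, 'pose': array([[-0.01584975,  0.99027328, -0.13823029,  0.36367454],
       [-0.99963785, -0.01268691,  0.02373217,  0.00852051],
       [ 0.02174762,  0.13855638,  0.99011574,  1.35463694],
       [ 0.        ,  0.        ,  0.        ,  1.        ]])}
{'fx': 330.9692330900793, 'fy': 330.9692330900793, 'cx': 320.4560126500039, 'cy': 242.95925755482716, 'T_tool_cam': array([[ 9.99999684e-01, -7.09038850e-04,  3.60262614e-04,
        -1.28901978e-04],
       [ 5.28197476e-04,  2.53436935e-01, -9.67351767e-01,
        -1.69248564e-01],
       [ 5.94586132e-04,  9.67351651e-01,  2.53437230e-01,
         7.14826557e-02],
       [ 0.00000000e+00,  0.00000000e+00,  0.00000000e+00,
         1.00000000e+00]])} [[ 2.34547633e-01 -3.64854027e-04 -9.72104560e-01]
 [ 9.72103974e-01 -1.07212067e-03  2.34547894e-01]
 [-1.12778913e-03 -9.99999359e-01  1.03212685e-04]] 0.1
```

View pics/scene0.png

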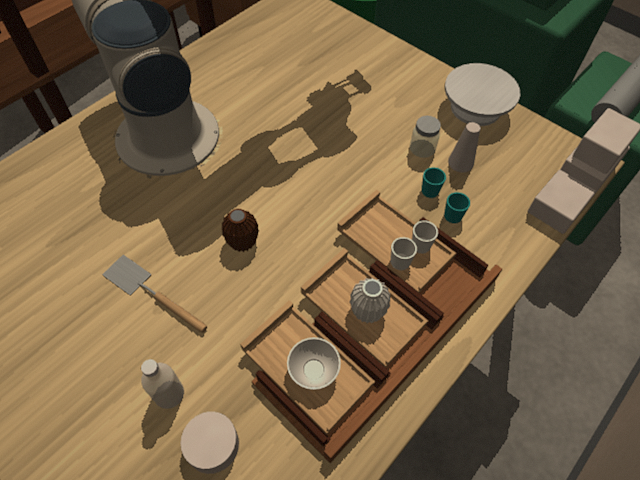

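View pics/top0.png

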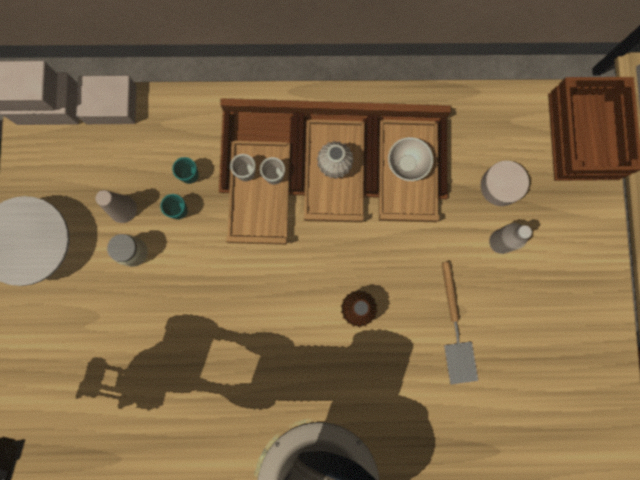

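```bash
python3 - <<'E'
import cv2
a=cv2.imread("pics/top0.png")
cv2.imwrite("pics/topc1.png",cv2.resize(a[95:255,215:375],None,fx=3.7,fy=3.7,interpolation=cv2.INTER_CUBIC))
a=cv2.imread("pics/scene0.png")
cv2.imwrite("pics/scc1.png",cv2.resize(a[185:345,295:455],None,fx=3.7,fy=3.7,interpolation=cv2.INTER_CUBIC))
E
```

```text
(no output)
```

View pics/topc1.png

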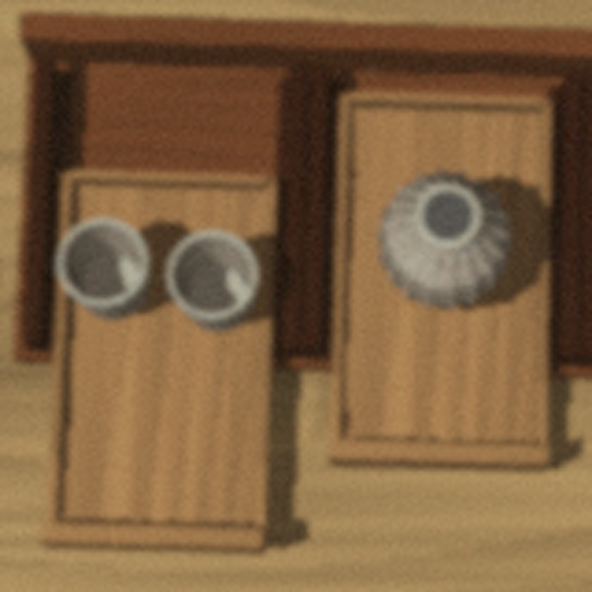

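View pics/scc1.png

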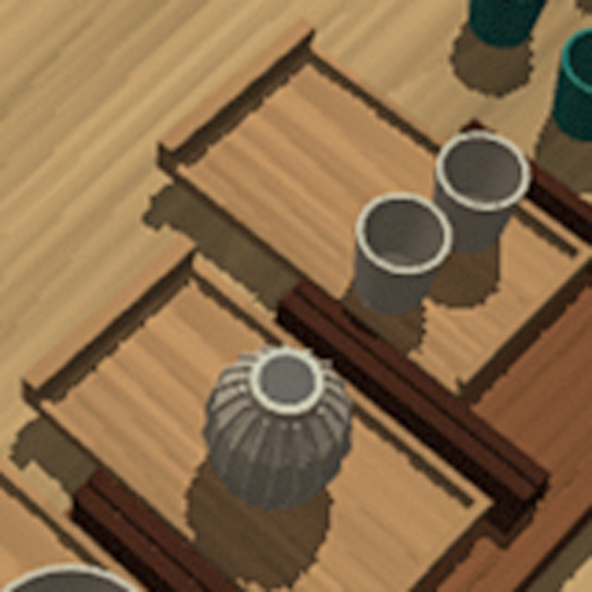

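```bash
cat > h.py <<'E'
import numpy as np
from bench import ctrl
def ray(P,T,u,v,z):
    d=np.array([(u-P["cx"])/P["fx"],-(v-P["cy"])/P["fy"],-1.]); d=T[:3,:3]@d; o=T[:3,3]
    return o+d*(z-o[2])/d[2]
def proj(P,T,X):
    c=np.linalg.inv(T)@np.append(X,1.)
    return P["cx"]+P["fx"]*c[0]/-c[2],P["cy"]-P["fy"]*c[1]/-c[2]
E
python3 - <<'E'
from h import *
np.set_printoptions(precision=4,suppress=True)
P=ctrl.camera_params("top");T=P["pose"]
for n,u,v in [("cup back L",58,522),("cup back R",268,527),("cup fr L",45,543),("cup fr R",264,547),("v back L",335,441),("v back R",548,445),("v fr L",330,464),("v fr R",550,467)]:
    print(n,ray(P,T,215+(u+.5)/3.7-.5,95+(v+.5)/3.7-.5,.05))
for n,u,v in [("rackback L",20,18),("rackback R(beyond)",592,30)]:
    print(n,ray(P,T,215+(u+.5)/3.7-.5,95+(v+.5)/3.7-.5,.05))
P=ctrl.camera_params("scene");T=P["pose"]
for n,u,v in [("cup fr R",160,147),("cup fr L",308,24),("cup back L",316,36),("v fr R",24,383),("v fr L",192,250),("v back L",198,258)]:
    print(n,ray(P,T,295+(u+.5)/3.7-.5,185+(v+.5)/3.7-.5,.05))
E
```

```text
cup back L [0.5574 0.1902 0.05  ]
cup back R [0.5527 0.0614 0.05  ]
cup fr L [0.5445 0.1981 0.05  ]
cup fr R [0.5403 0.0639 0.05  ]
v back L [0.606  0.0196 0.05  ]
v back R [ 0.6019 -0.1125  0.05  ]
v fr L [0.5915 0.0228 0.05  ]
v fr R [ 0.588  -0.1134  0.05  ]
rackback L [0.8812 0.2164 0.05  ]
rackback R(beyond) [ 0.8706 -0.1474  0.05  ]
cup fr R [0.5444 0.0635 0.05  ]
cup fr L [0.5519 0.2003 0.05  ]
cup back L [0.5618 0.1962 0.05  ]
v fr R [ 0.594  -0.1124  0.05  ]
v fr L [0.6073 0.0203 0.05  ]
v back L [0.6135 0.0185 0.05  ]
```

```bash
cat >> h.py <<'E'
import cv2
def ori(yaw): # rack x axis = (cos,sin)
    c,s=np.cos(yaw),np.sin(yaw)
    x=np.array([-s,c,0]);y=np.array([0,0,-1.]);return np.stack([x,y,np.cross(x,y)],1)
def wpose():
    T=np.eye(4);T[:3,:3]=ctrl.current_eef_rot();T[:3,3]=ctrl.current_tool_pos()
    return T@ctrl.camera_params("wrist")["T_tool_cam"]
def snap(n):
    T=wpose(); im=ctrl.read_camera("wrist"); cv2.imwrite(f"pics/{n}.png",im); np.save(f"pics/{n}.npy",T)
YAW=-0.030
E
python3 - <<'E'
from h import *
ctrl.command_gripper(0.0)
ctrl.goto([.48,.045,.22],ori(YAW))
ctrl.sleep(.2)
snap("w1"); print(ctrl.current_tool_pos(),ctrl.current_t(),ctrl.current_contact_force(),ctrl.current_grip_width())
E
```

```text
[0.48000968 0.04530168 0.21996322] 4.05 [-0.11656558  0.45094253  0.20034894] 0.0025893683038836126
```

View pics/w1.png

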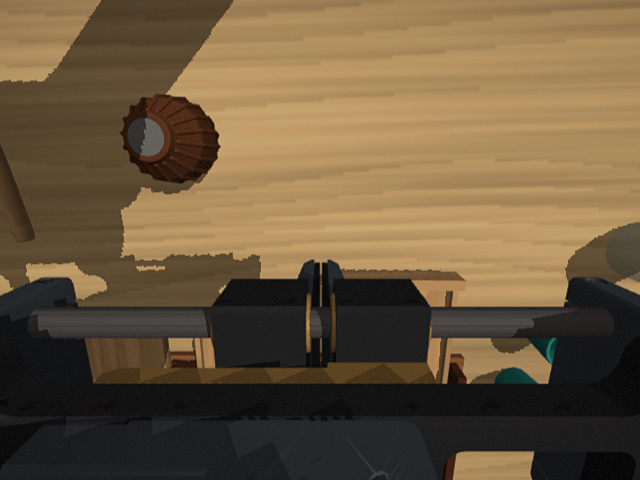

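```bash
python3 - <<'E'
from h import *
ctrl.move_l([.60,.045,.24],vel=.2)
ctrl.sleep(.2)
snap("w2"); print(ctrl.current_tool_pos(),ctrl.current_t(),ctrl.current_contact_force())
E
```

```text
[0.59930904 0.04503562 0.2401712 ] 5.0583 [-0.60115728  0.01595703  0.30582091]
```

View pics/w2.png

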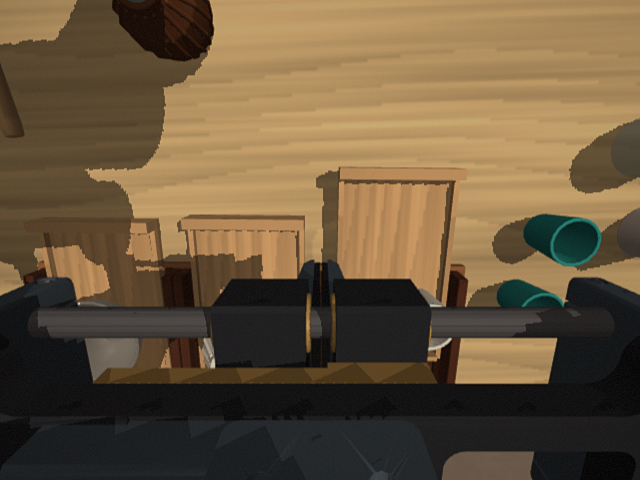

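```bash
python3 - <<'E'
import cv2
a=cv2.imread("pics/w2.png")
cv2.imwrite("pics/w2c.png",cv2.resize(a[155:255,170:480],None,fx=2.5,fy=5,interpolation=cv2.INTER_CUBIC))
E
```

```text
(no output)
```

View pics/w2c.png

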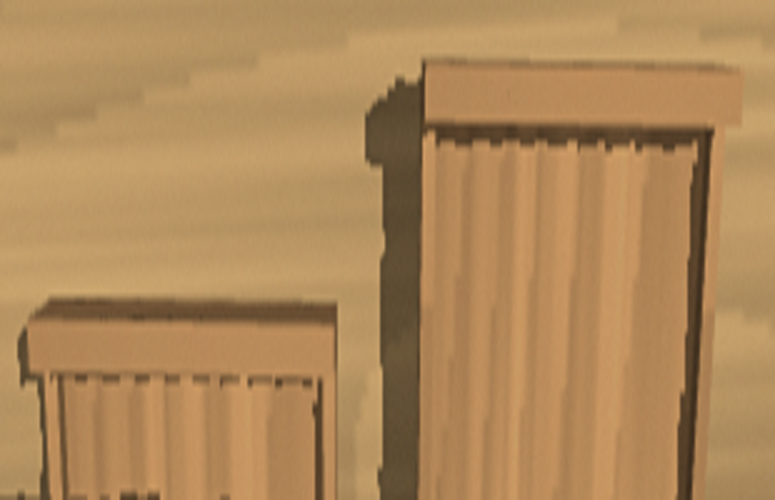

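```bash
python3 - <<'E'
from h import *
np.set_printoptions(precision=4,suppress=True)
P=ctrl.camera_params("wrist");T=np.load("pics/w2.npy")
for n,u,v in [("cup fr R",423,62),("cup fr L",742,72),("cup bk R",425,123),("cup bk L",740,125),("v fr R",30,318),("v fr L",337,322),("v bk R",28,374),("v bk L",335,377)]:
    print(n,ray(P,T,170+(u+.5)/2.5-.5,155+(v+.5)/5-.5,.05))
E
```

```text
cup fr R [0.5391 0.0661 0.05  ]
cup fr L [0.5452 0.2013 0.05  ]
cup bk R [0.5519 0.0668 0.05  ]
cup bk L [0.5562 0.2014 0.05  ]
v fr R [ 0.589  -0.1077  0.05  ]
v fr L [0.5939 0.0274 0.05  ]
v bk R [ 0.6016 -0.1103  0.05  ]
v bk L [0.6062 0.026  0.05  ]
```

```bash
sed -i 's/^YAW=.*/YAW=-0.035/' h.py; cat >> h.py <<'E'
R=ori(YAW); ax=np.array([np.cos(YAW),np.sin(YAW),0]); ay=np.array([-np.sin(YAW),np.cos(YAW),0])
CUP=np.array([.548,.133,0]); VASE=np.array([.5977,-.042,0])
def at(o,x,z): return o+x*ax+np.array([0,0,z])
E
python3 - <<'E'
from h import *
np.set_printoptions(precision=4,suppress=True)
ctrl.goto(at(CUP,-.045,.15),R)
ctrl.move_l(at(CUP,-.045,.032),vel=.12)
print(ctrl.current_tool_pos(),ctrl.current_contact_force())
c=ctrl.move_l(at(CUP,-.016,.032),vel=.03,contact_N=1.2)
print(c,(ctrl.current_tool_pos()-CUP)@ax,ctrl.current_contact_force())
c=ctrl.move_l(at(CUP,.055,.032),vel=.05,contact_N=12)
print(c,(ctrl.current_tool_pos()-CUP)@ax,ctrl.current_contact_force(),ctrl.current_t())
E
```

```text
[0.5035 0.1346 0.0326] [-0.7147  0.0643 -0.2282]
True -0.021081098308163133 [ 0.249  -0.0126 -0.6381]
True 0.043603241582285165 [0.4416 0.4639 0.1373] 8.825
```

```bash
python3 - <<'E'
from h import *
np.set_printoptions(precision=4,suppress=True)
c=ctrl.move_l(at(CUP,.058,.032),vel=.02,contact_N=20)
print(c,(ctrl.current_tool_pos()-CUP)@ax,ctrl.current_contact_force(),ctrl.current_t())
cv2.imwrite("pics/top1.png",cv2.resize(ctrl.read_camera("top")[90:260,210:460],None,fx=3,fy=3,interpolation=cv2.INTER_CUBIC))
E
```

```text
True 0.043499540856566654 [-0.0276  0.7935 -0.7687] 9.1667
```

View pics/top1.png

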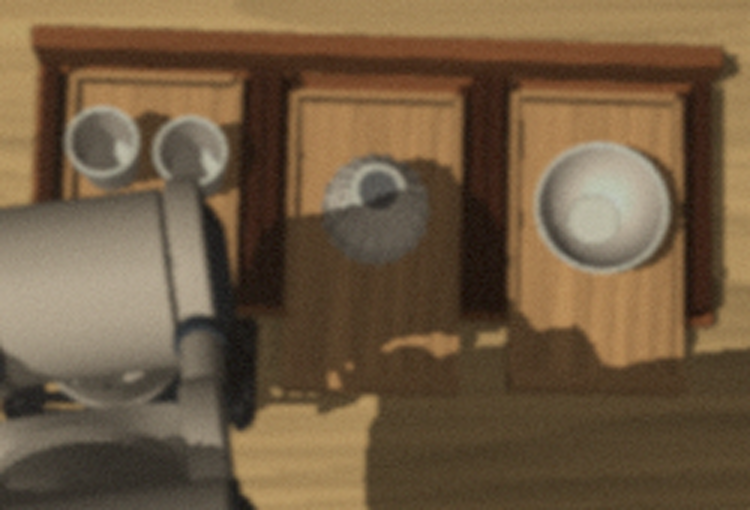

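```bash
python3 - <<'E'
from h import *
np.set_printoptions(precision=4,suppress=True)
ctrl.move_l(at(CUP,.02,.032),vel=.08)
ctrl.move_l(at(CUP,.01,.19),vel=.2)
ctrl.move_l(at(VASE,.028,.17),vel=.2)
c=ctrl.move_l(at(VASE,.028,.075),vel=.12,contact_N=4); print(c)
c=ctrl.move_l(at(VASE,.028,.034),vel=.04,contact_N=3)
print(c,ctrl.current_tool_pos(),ctrl.current_contact_force(),ctrl.current_t())
snap("w3")
E
```

```text
False
False [ 0.6259 -0.043   0.0343] [ 0.0828  0.2763 -0.2124] 13.8167
```

View pics/w3.png

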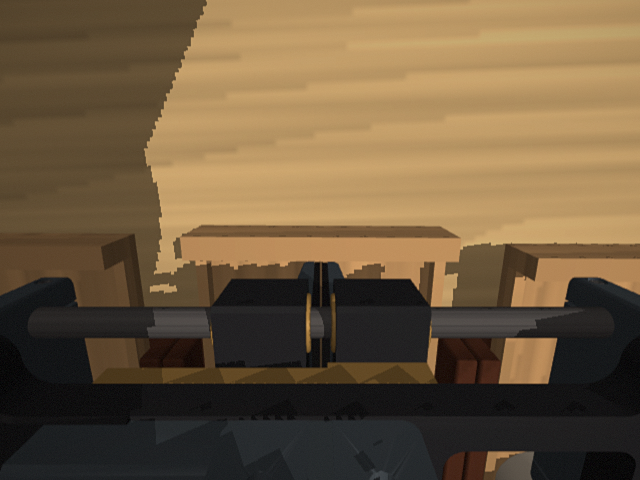

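The shut fingertips (about 320,270) sit behind the vase tray's lip (rows 235–260), centred and with no contact. I'll draw it out now.

```bash
python3 - <<'E'
from h import *
np.set_printoptions(precision=4,suppress=True)
f=lambda:((ctrl.current_tool_pos()-VASE)@ax,ctrl.current_tool_pos()[2],ctrl.current_contact_force(),ctrl.current_t())
c=ctrl.move_l(at(VASE,.012,.034),vel=.03,contact_N=1.2); print(c,*f())
c=ctrl.move_l(at(VASE,-.11,.034),vel=.045,contact_N=12); print(c,*f())
c=ctrl.move_l(at(VASE,-.11,.034),vel=.02,contact_N=20); print(c,*f())
cv2.imwrite("pics/top2.png",cv2.resize(ctrl.read_camera("top")[90:290,210:460],None,fx=3,fy=3,interpolation=cv2.INTER_CUBIC))
E
```

```text
True 0.02339055793864549 0.03387386811878014 [ 0.4747 -0.0049  0.5824] 14.1667
True -0.07576468052373604 0.03406509990697312 [ 4.0504 -0.2599  3.045 ] 16.1667
True -0.07569241432762014 0.03411819156541424 [2.0916 0.3314 2.289 ] 16.6917
```

View pics/top2.png

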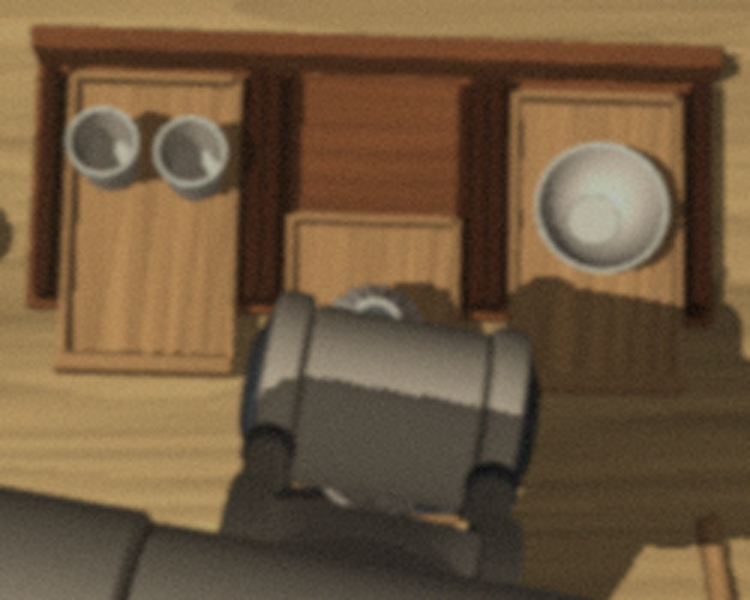

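```bash
python3 - <<'E'
from h import *
np.set_printoptions(precision=4,suppress=True)
ctrl.move_l(at(VASE,-.071,.034),vel=.02)
ctrl.move_l(at(VASE,-.071,.20),vel=.15)
ctrl.move_l(at(VASE,-.17,.24),vel=.2)
print(ctrl.current_tool_pos(),ctrl.current_contact_force(),ctrl.current_t())
cv2.imwrite("pics/top3.png",cv2.resize(ctrl.read_camera("top")[90:290,210:460],None,fx=3,fy=3,interpolation=cv2.INTER_CUBIC))
cv2.imwrite("pics/scene3.png",ctrl.read_camera("scene"))
E
```

```text
[ 0.4286 -0.0362  0.2399] [0.0798 0.0705 0.0194] 19.05
```

View pics/top3.png

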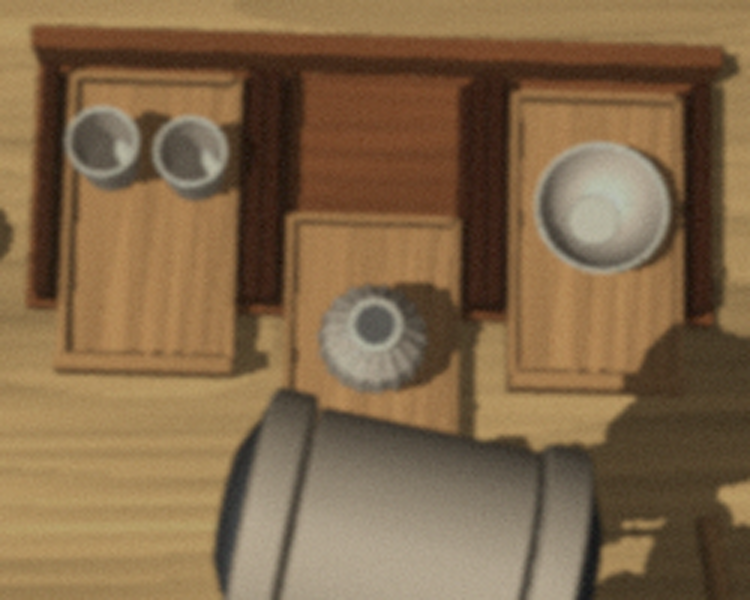

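View pics/scene3.png

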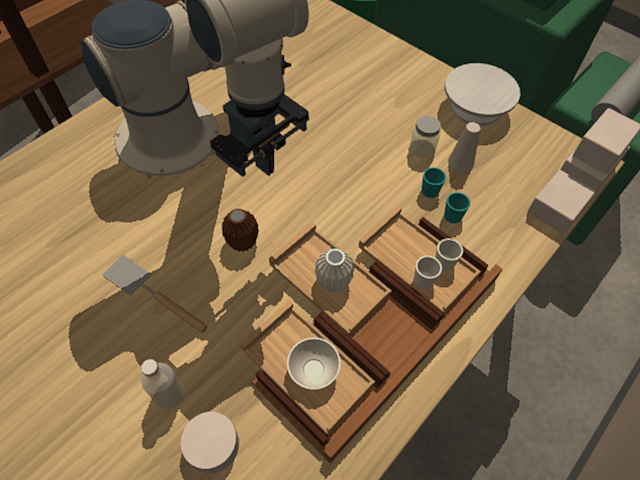

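```bash
python3 - <<'E'
from h import *
P=ctrl.camera_params("top");T=P["pose"]
r=lambda u,v:ray(P,T,210+u/3,90+v/3,.034)
c,v0,v,b=r(157,73),r(380,93),r(375,215),r(600,94)
print("vase now",(c-v)@ax,"before",(c-v0)@ax,"bowl",(c-b)@ax)
E
```

```text
vase now 0.11123918619437945 before 0.011702685515599276 bowl 0.007829888285737914
```

The vase tray measures about 0.111 m out against the cup tray at home, which matches the 0.110 m stop. Handing in.

```bash
python3 - <<'E'
from h import *
ctrl.sign_off(); print(ctrl.current_t())
E
```

```text
the job is handed in; nothing more can be done
the job is handed in; nothing more can be done
```

I pushed the cup tray fully home first, then drew the vase tray out to its end stop, using only the shut fingertips. I handed the job in at about 19 s.

- **Cup tray:** I pushed it in about 65 mm until it hit its stop. A second push that ended at the 20 N limit stopped at the same place.
- **Vase tray:** I hooked the fingertips behind its lip and drew it out about 98 mm. A second pull, also to 20 N, did not move it further. In the top picture it measures about 0.111 m out against the cup tray, close to the 0.110 m stop.
- **Everything else:** The last pictures show the vase, cups and bowl upright, with the bowl's tray and the other things on the bench where they were. The hand is well clear and the contact force reads about 0 N.
- **Small disagreements:** My early position estimates from the scene camera were about 7 mm off those from the top and wrist cameras, so I used the wrist camera's. The bowl tray reads about 8 mm out against the stated 6 mm at most. I put that down to pixel error, since nothing came near it.

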